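# Bolt the cutlery caddy's lid

### The job

Bolt the lid of the cutlery caddy: slide the spring-loaded barrel bolt across by its upright handle until the handle stands over the notch near the end of the guide, then turn the handle all the way down into the notch and let go, so that it stays latched. Do it gently, feeling for the guide's end stop and never jamming the handle hard against the guide or leaning on the lid; leave the release button on the caddy's front alone and do not disturb the saucers and the scoop beside it.

Things in the scene. Friction and masses are not known exactly. Their poses are not given: they have to be found in the camera images.
- caddy: White plastic cutlery caddy, 130 x 240 x 85 mm high, fixed on a 16 mm thick wooden pallet slat, its lid shut. Origin: centre of its underside. x: from the front (button side) to the back; y: along its length and along the bolt, the way the bolt slides to lock; z up.
- bolt_axis (a point): Point on the axis of the steel barrel bolt at caddy x = +20, y = 0, z = +117 mm (32 mm above the caddy's top); axes as the caddy's. Barrel (radius 11 mm) at y = -114 to -64 mm; the rod (radius 6 mm) runs from it towards the keeper loop on the lid at y = +82 to +98 mm, whose top is 12 mm above the axis.
- handle_grip (a point): Point on the bolt's handle 54 mm from the bolt's axis, good to pinch, fingers either side along the caddy's y. The handle is a steel bar sticking out 68 mm from the axis, 12 mm square up to 26 mm, then round, 12 mm in diameter; about upright at the start. Site axes: z along the handle outwards, y as the caddy's. It swings about the bolt's axis, upright to level, pointing to the caddy's front (-x).
- bolt (a joint): Slide of the bolt, m: 0 fully drawn back, grows to the caddy's +y as it locks. The handle stands at caddy y = -30 mm + this value. It starts at 0 to 0.008. A spring of about 100 N/m (zero load at 0) pulls it back, friction is about 1.2 N; pulled across and let go without being latched it springs back.
- bolt_handle (a joint): Turn of the handle, rad: 0 upright, starts at -0.04 to 0.1, grows as it turns down towards the caddy's front (-x), 1.57 level, fully down. Friction of about 0.05 N m holds it where it is left. It can turn down only in the notch; elsewhere the fence stops it at about 0.2, where 4 N on the handle already press it on the fence with 16 N. Over 20 N on guide, stop or lid is too much.
- lid: Grey plastic lid (77 x 236 x 12 mm), shut and fixed, the front part of the caddy's top, flush with it. Origin: caddy's origin moved up 73 mm; axes as the caddy's. It carries the keeper loop and a dark steel notched guide: a fence along y, 9 to 19 mm in front (-x) of the bolt's axis, top 12 mm above the axis, with an end stop at its +y end, top 16 mm above the axis.
- notch_mid (a point): Middle of where the guide's notch may lie, on the bolt's axis at caddy y = +8 mm. The guide is screwed on through long holes and its true place is not measured: the notch's centre is at a bolt slide of 0.024 to 0.052. The handle meets the end stop exactly 10 mm past the notch's centre. The notch is 16 mm wide: the 12 mm handle goes down within 2 mm of its centre.
- caddy_button (a joint): Release push button on the middle of the caddy's front face (radius 11 mm, 45 mm up), m pressed in: 0 out, 0.005 fully in. Leave alone.
- saucer_low: Lowest of three stacked cream melamine saucers, 130 mm across, 13 mm high each, standing on the slat beside the caddy (+y end). Origin: centre of underside. Leave alone.
- saucer_mid: Middle saucer of the stack. Leave alone.
- saucer_top: Top saucer of the stack. Leave alone.
- scoop: Yellow plastic scoop, 65 x 50 x 34 mm with an 85 mm handle to its -x, on the slat beside the caddy (-y end). Origin: centre of the scoop's underside. Leave alone.

How it is judged:
On the way, in this order (a step that is already met when the one before it is completed fails the run):
1. the bolt is slid across with its handle still up (value of joint bolt above 0.02 m and value of joint bolt_handle below 0.5 rad), for 0.1 s.
2. the handle is turned down into the notch (value of joint bolt above 0.02 m and value of joint bolt_handle above 1.4 rad), for 0.2 s.
At the end, for the whole second after the job is handed in: The bolt stays slid across (more than 20 mm) against its spring, the handle lies down in the notch (more than 1.4 rad of its 1.57), both at rest and let go (all of step 2 and velocity of joint bolt between -0.01 and 0.01 m/s and velocity of joint bolt_handle between -0.1 and 0.1 rad/s); the robot touches nothing.
It fails at once if more than 20 N on the lid or its guide (contact force between lid and anything else above 20 N).
It fails at once if the release button is pressed (more than 2.5 mm) (value of joint caddy_button above 0.0025 m).
It fails at once if a saucer or the scoop is moved by more than 25 mm (distance of any of saucer_low, saucer_mid, saucer_top, scoop from where it was at the start of the episode above 0.025 m).
It also fails if it takes over 59 s, if anything falls off the work surface, if the arm or the gripper's body presses on something with over 40 N, if the wrist force passes 120 N, or if a joint passes its speed limit or range.

### The arm

A 6-joint arm with a two-finger parallel gripper is mounted at the origin on the work surface. World frame = base frame: x ahead of the robot, y to its left, z up, the work surface at z = 0. Lengths are in m, angles in rad, forces in N, time in s.
With the tool pointing down it reaches from about 0.35 to 0.975 m from the base axis. Payload 4.9 kg.
Tool frame: the origin (TCP) lies at the very end of the fingers, on their centre line; the grasp point (between the pads) lies 19 mm behind it; z points along the fingers, y is the direction in which the jaws open and shut (so a half turn about z gives the same grasp; the last joint's range is limited). The gripper opens to 85 mm and grips with 20 to 120 N. Pads are 22 mm wide; open, the fingers measure 114 mm over their backs; the gripper's body (76 mm by 85 mm) begins 54 mm behind the grasp point. The pads swing forward as they close: fully open they stand 13 mm farther back than shut.
Start: joints at [-1.372, 0.053, 1.613, -0, 1.476, -0.119], TCP at [0.195, -0.594, 0.231] pointing down, gripper open.
Joint ranges: [-3.01, 3.01], [-1.01, 2.22], [0.06, 2.58], [-1.02, 4.17], [0.09, 2.62], [-3.14, 3.14]. Speed limits (rad/s): [2.57, 2.57, 3.14, 3.14, 3.14, 3.14].

### API

Orientations are given as a unit quaternion [w, x, y, z].
In Python, from plant import state, grab_frame, camera_model, job_done, search_frame, masks_of, place_of gives the robot as it stands.
- The arm moves only by the tool drive_tool, never from a script. Its argument "series" is a list of rows, each a list of 2 entries, a list of its own where there are three numbers: the shift along the world's x, y, z in m, then the turn, a rotation vector about the world's x, y, z in degrees. A call has 1 to 8 rows; each row is the pose to reach, as a shift and turn from the pose commanded when the call began; what a row does not reach only later rows make up. A row lasts 1/10 s, in which the tool goes at most 50 mm and 8.59 degrees, less where a joint would pass 70% of its speed; a pose out of reach is approached as far as the arm can. A call with a gripper value outside its range is refused whole. "fingers" is the closure, from -1 (fully open) to 1 (shut), so that 0 is half open, set as the call begins (left out, the last holds). The fingers move at their own pace and stop on an object; the grip force is fixed at half the most. Time passes only in rows, so rows that repeat a pose let the fingers close. It gives the time, the measured TCP pose, the force and the opening at its end, in the units of the state.
- state(): the state, without advancing time (a new reading comes with each control period).
- grab_frame(name): name is "scene" or "top" or "wrist"; returns the picture (384x512x3 uint8, red, green, blue); there is no depth.
- camera_model(name): a dict with "fovy" (degrees; the focal length in pixels is half the picture's height over the tangent of half this angle, whatever the lens; pixels are square), "cx", "cy" (the principal point, pixels), "rvec" (rotation vector, rad) and "tvec" (3), from world to camera coordinates, as OpenCV has them. Camera axes: x right, y down, z forward; pixel columns grow to the right and rows downward; lengths in m; the calibration is good to about 2 mm. The wrist camera is an equidistant fisheye: a pixel r from the principal point sees the ray r / f radians off the axis. A picture is of the moment at which its call begins: read the wrist's pose just before it. camera_model takes no time and is no camera call; for the wrist camera it gives the pose at the moment of the call.
- job_done(): hands the job in, once; it reports no verdict.
Trained networks look in the newest picture that a camera, given by its name, has taken for a name from the list of things; names that differ only in an ending like _2 or _b are one class to them, and where a whole thing is asked for, a point or a joint stands for the part that bears it (a point fixed in the world has none). Each returns a list of dicts, best first, with "confidence" (0 to 1); they miss things now and then, are a little off and sometimes report something else, mostly with a low value. They report only what shows in the picture. A call takes as long as a camera call.
- search_frame(camera, name): "location" ([x, y, z] in m, in world coordinates, good to about 4 mm: the middle of the surface that is visible of it).
- masks_of(camera, name): "pixels" (384x512 bool, what is visible of it).
- place_of(camera, name): "location" ([x, y, z] in m, in world coordinates, good to about 4 mm: a listed point, or the origin of a listed thing).
The state is a dict: "time": time; "joint_pos": joint angles; "joint_vel": joint speeds; "joint_efforts": joint torques, N m; "tool_pos": TCP position; "tool_rot": TCP orientation; "contact_force": force on the tool from outside, world axes, zero at the start; "ft_torque": the same for the moment, N m; "gripper_width": opening from 0.0 (shut) to 1.0 (fully open).
Only numpy, scipy, OpenCV 4.12 (cv2) and the standard library are available. Lean on these libraries where they do the work, as an engineer would, in place of code of your own. Each camera call takes 0.05 s, during which the arm holds its last target.

## Working session

There is one attempt and no reset: what is moved stays moved. The work goes in short steps, Python scripts to look and compute and a tool call to move; the robot and the scene stay as the last step left them, time stands still between calls to the robot, and variables do not carry over. Pictures are saved under pics/ and viewed, and the job is handed in when it is done.

Besides the shell and the picture viewer there is one more tool, called as name([rows], argument=value, ...), one row to a line, values as JSON. drive_tool: Moves the arm, as the interface text tells. Its arguments: {"type":"object","properties":{"series":{"type":"array","items":{"type":"array"}},"fingers":{"type":"number"}},"required":["series"]}

```bash
mkdir -p pics; ls; python3 - <<'E'
from plant import *
import cv2
s=state();print({k:s[k] for k in ['time','tool_pos','tool_rot','contact_force','gripper_width']})
for c in ['scene','top']:
    f=grab_frame(c);cv2.imwrite(f'pics/{c}0.png',f[:,:,::-1])
    for n in ['caddy','bolt_axis','handle_grip','notch_mid','lid']:
        print(c,n,[(r['confidence'],r['location']) for r in place_of(c,n)][:2])
print(state()['time'])
E
```

```text
pics
{'time': 0.0, 'tool_pos': array([ 0.19515806, -0.59308808,  0.23007468]), 'tool_rot': array([-1.01965863e-03,  9.87400036e-01,  1.58240729e-01, -3.89043857e-05]), 'contact_force': array([0.41420961, 0.10974517, 0.03592118]), 'gripper_width': 0.999080241211684}
scene caddy [(0.58, [0.5556, -0.0025, 0.0152])]
scene bolt_axis [(0.81, [0.5747, -0.0068, 0.1331])]
scene handle_grip [(0.65, [0.5706, -0.0313, 0.187])]
scene notch_mid [(0.87, [0.5787, 0.0053, 0.1323])]
scene lid [(0.74, [0.5579, -0.001, 0.0918])]
top caddy [(0.56, [0.559, -0.0057, 0.0161])]
top bolt_axis []
top handle_grip [(0.42, [0.566, -0.0326, 0.1849])]
top notch_mid [(0.69, [0.5807, 0.0015, 0.1309])]
top lid [(0.62, [0.5627, -0.0029, 0.0864])]
0.6
```

View pics/scene0.png

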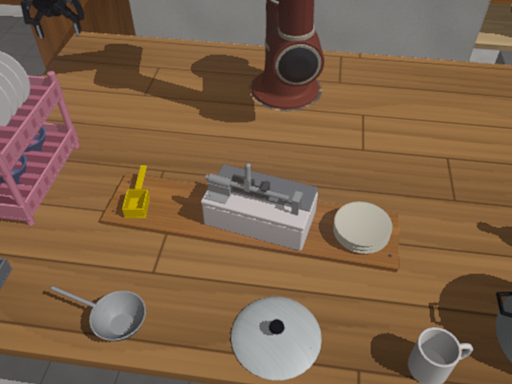

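View pics/top0.png

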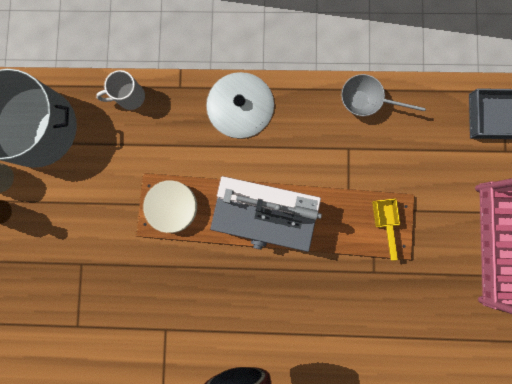

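```bash
cat > h.py <<'E'
import numpy as np,cv2
from plant import *
def ray(c,px,z):
    m=camera_model(c);R=cv2.Rodrigues(np.array(m['rvec'],float))[0];t=np.array(m['tvec'],float)
    f=192/np.tan(np.radians(m['fovy'])/2)
    d=R.T@np.array([(px[0]-m['cx'])/f,(px[1]-m['cy'])/f,1]);o=-R.T@t
    return o+d*(z-o[2])/d[2]
def proj(c,P):
    m=camera_model(c);f=192/np.tan(np.radians(m['fovy'])/2)
    K=np.array([[f,0,m['cx']],[0,f,m['cy']],[0,0,1]])
    return cv2.projectPoints(np.array(P,float).reshape(-1,1,3),np.array(m['rvec'],float),np.array(m['tvec'],float),K,None)[0][:,0]
E
python3 - <<'E'
from h import *
for n in ['top','scene']:
    im=cv2.imread(f'pics/{n}0.png')
    c=im[160:270,190:340] if n=='top' else im[150:260,180:330]
    cv2.imwrite(f'pics/{n}c0.png',cv2.resize(c,None,fx=5,fy=5,interpolation=cv2.INTER_CUBIC))
    p=cv2.cvtColor
import plant
g=grab_frame('top')
r=masks_of('top','caddy');r2=masks_of('top','lid')
for q in (r,r2):
    if q:
        m=q[0]['pixels'].astype(np.uint8);print(q[0]['confidence'],m.sum())
        cs=max(cv2.findContours(m,0,2)[0],key=cv2.contourArea)
        rr=cv2.minAreaRect(cs);b=cv2.boxPoints(rr);print(rr)
        print([ray('top',x,.101).round(4) for x in b])
E
```

```text
0.68 2221
((270.1000061035156, 197.8000030517578), (105.31974792480469, 22.99462890625), 12.52880573272705)
[array([0.5941, 0.1119, 0.101 ]), array([0.6476, 0.1018, 0.101 ]), array([ 0.5988, -0.141 ,  0.101 ]), array([ 0.5462, -0.1298,  0.101 ])]
0.61 3445
((263.8529357910156, 218.91177368164062), (101.41498565673828, 44.145347595214844), 12.52880859375)
[array([0.5189, 0.125 , 0.101 ]), array([0.6208, 0.1058, 0.101 ]), array([ 0.5742, -0.1276,  0.101 ]), array([ 0.4741, -0.1065,  0.101 ])]
```

View pics/topc0.png

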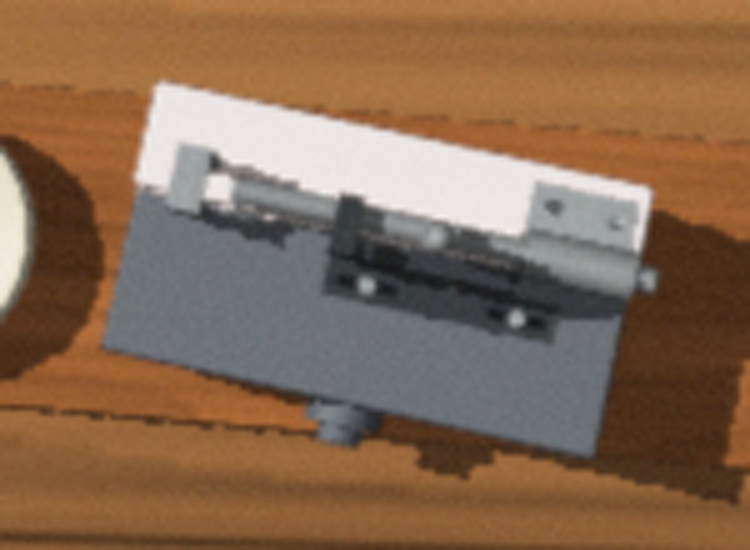

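View pics/scenec0.png

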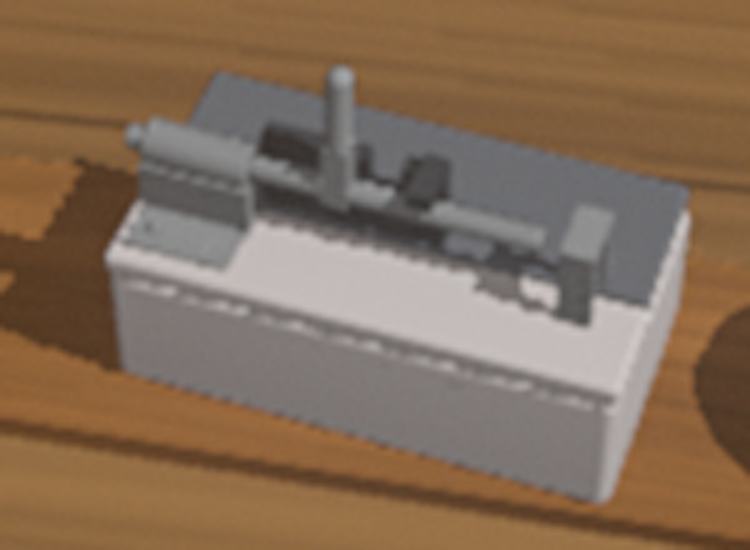

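```bash
python3 - <<'E'
from h import *
C=np.array([[160,84],[652,188],[597,456],[104,347]])/5+[190-.4,160-.4]
W=np.array([ray('top',c,.101) for c in C]);print(W.round(4))
ydir=(W[0]-W[1]+W[3]-W[2])[:2];print(np.linalg.norm(W[0]-W[1]),np.linalg.norm(W[3]-W[2]),np.linalg.norm(W[0]-W[3]))
yaw=np.arctan2(-ydir[0],ydir[1]);print('yaw',np.degrees(yaw));ctr=W.mean(0);print('centre',ctr)
c,s=np.cos(yaw),np.sin(yaw)
def w(x,y,z): return [ctr[0]+c*x-s*y,ctr[1]+s*x+c*y,z+.016]
L={'tip':w(20,-30,0)}
for name,p in dict(axis0=(.02,0,.117),grip=(.02,-.030,.171),notch=(.02,.008,.117),keepertop=(.02,.09,.129),barrelend=(.02,-.114,.117)).items():
    q=w(*p);print(name,np.round(q,4),proj('top',q).round(1),proj('scene',q).round(1))
# tip in both views
a=np.array([434,236])/5+[189.6,159.6];print('tip top',a,ray('top',a,.201),)
b=np.array([341,76])/5+[179.6,149.6];print('tip scene',b,ray('scene',b,.199))
# triangulate
def Pm(n):
    m=camera_model(n);f=192/np.tan(np.radians(m['fovy'])/2);K=np.array([[f,0,m['cx']],[0,f,m['cy']],[0,0,1]])
    return K@np.c_[cv2.Rodrigues(np.array(m['rvec'],float))[0],np.array(m['tvec'],float)]
X=cv2.triangulatePoints(Pm('top'),Pm('scene'),a.reshape(2,1),b.reshape(2,1));print('tri',(X[:3]/X[3]).ravel())
# guide stop: top view dark block crop x 335..362,y~195..255 at z=.149
for p in ([365,203],[337,197],[355,262]):
    q=np.array(p)/5+[189.6,159.6];P=ray('top',q,.149);d=P[:2]-ctr[:2];print('stop',p,c*d[0]+s*d[1],-s*d[0]+c*d[1])
E
```

```text
[[ 0.6447  0.1007  0.101 ]
 [ 0.6005 -0.1317  0.101 ]
 [ 0.4756 -0.1074  0.101 ]
 [ 0.5201  0.123   0.101 ]]
0.2365476634759549 0.23472873421800938 0.1266111985157542
yaw -10.846702527766586
centre [ 0.56020439 -0.00383909  0.101     ]
axis0 [ 0.5798 -0.0076  0.133 ] [[266.9 204. ]] [[255.9 191. ]]
grip [ 0.5742 -0.0371  0.187 ] [[280.9 205.5]] [[242.6 170.2]]
notch [5.814e-01 3.000e-04 1.330e-01] [[263.4 203.2]] [[259.4 191.9]]
keepertop [0.5968 0.0808 0.145 ] [[227.6 195.2]] [[295.7 197.2]]
barrelend [ 0.5584 -0.1196  0.133 ] [[316.5 214.7]] [[208.  178.9]]
tip top [276.4 206.8] [ 0.57043308 -0.02711406  0.201     ]
tip scene [247.8 164.8] [ 0.56842939 -0.02664692  0.199     ]
tri [ 0.57037301 -0.02662121  0.20085428]
stop [365, 203] 0.025294373936659578 0.010939053589809749
stop [337, 197] 0.02529060961802407 0.023673793761143855
stop [355, 262] -0.0012668450653791907 0.009768453929398612
```

drive_tool([
  [[0.0, 0.0, 0.05], [0, 0, 0]],
  [[0.01, 0.03, 0.08], [0, 0, -4]],
  [[0.035, 0.07, 0.08], [0, 0, -8]],
  [[0.06, 0.11, 0.08], [0, 0, -12]],
  [[0.085, 0.15, 0.08], [0, 0, -16]],
  [[0.11, 0.19, 0.08], [0, 0, -20]],
  [[0.135, 0.23, 0.08], [0, 0, -24]],
  [[0.16, 0.27, 0.08], [0, 0, -29]],
], fingers=-1)

```text
time: 1.55
tool_pos: [0.3559, -0.322, 0.3115]
tool_rot: [0.0, 0.995, -0.096, 0.0]
contact_force: [0.2, 0.5, -0.5]
gripper_width: 0.997
```

drive_tool([
  [[0.027, 0.037, 0], [0, 0, 0]],
  [[0.054, 0.073, 0], [0, 0, 0]],
  [[0.081, 0.11, 0], [0, 0, 0]],
  [[0.108, 0.147, 0], [0, 0, 0]],
  [[0.135, 0.183, 0], [0, 0, 0]],
  [[0.162, 0.22, 0], [0, 0, 0]],
  [[0.189, 0.257, 0], [0, 0, 0]],
  [[0.214, 0.293, -0.02], [0, 0, 0]],
])

```text
time: 2.35
tool_pos: [0.5718, -0.0291, 0.2949]
tool_rot: [0.0, 0.996, -0.094, 0.004]
contact_force: [0.7, -0.4, -0.5]
gripper_width: 1.003
```

drive_tool([
  [[0, 0, -0.02], [0, 0, 0]],
  [[0, 0, -0.03], [0, 0, 0]],
  [[0, 0, -0.03], [0, 0, 0]],
])

```text
time: 2.65
tool_pos: [0.5682, -0.0307, 0.2591]
tool_rot: [-0.0, 0.996, -0.094, -0.002]
contact_force: [0.5, 0.3, 0.1]
gripper_width: 1.003
```

```bash
python3 - <<'E'
from h import *
s=state();print(s['time'],s['tool_pos'],s['tool_rot'],s['contact_force'],s['joint_pos'])
for c in ['wrist','scene','top']:
    f=grab_frame(c);cv2.imwrite(f'pics/{c}1.png',cv2.resize(f[:,:,::-1],None,fx=1.5,fy=1.5))
    print(c,[(r['confidence'],r['location']) for r in place_of(c,'handle_grip')][:2])
m=camera_model('wrist');print(m)
E
```

```text
2.65 [ 0.56817877 -0.03070381  0.25913997] [-7.18270312e-05  9.95559054e-01 -9.41191585e-02 -1.93602642e-03] [0.5402544  0.2976146  0.05834003] [-1.84659056e-01 -9.29079796e-02  1.71016537e+00 -2.06677380e-04
  1.52820448e+00  1.57466417e+00]
wrist [(0.67, [0.5705, -0.0271, 0.1863])]
scene [(0.66, [0.5717, -0.0303, 0.1873])]
top []
{'fovy': 65.70646984690485, 'cx': 255.57577053099033, 'cy': 191.9433985029804, 'rvec': array([-1.88721643,  2.28115332,  0.30126424]), 'tvec': array([0.0759224 , 0.50432451, 0.55357517])}
```

View pics/wrist1.png

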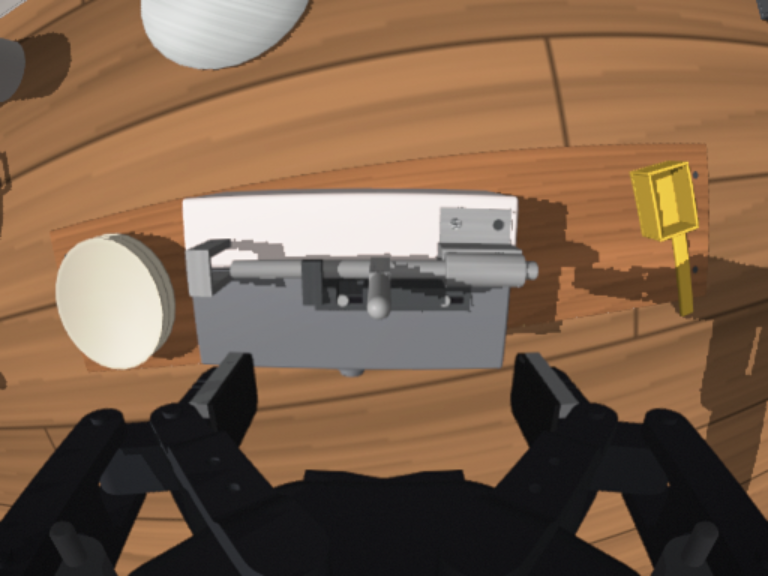

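View pics/scene1.png

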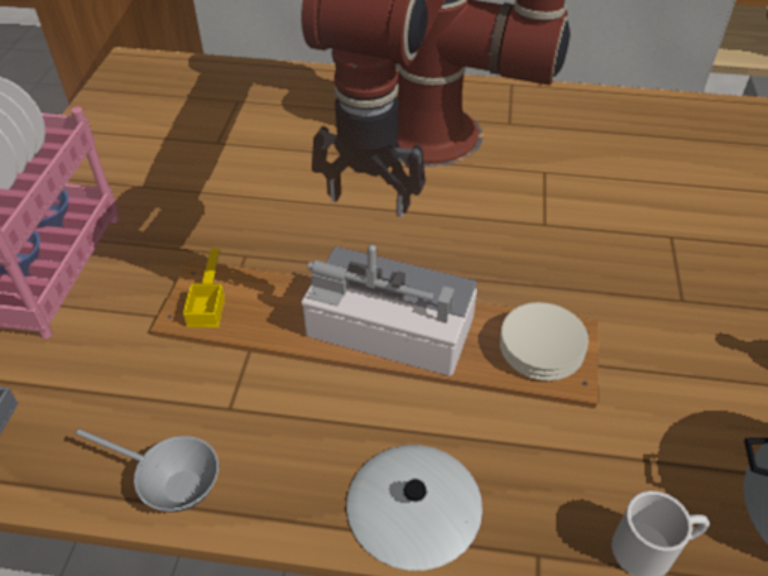

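```bash
cat >> h.py <<'E'
def wray(px,z,m=None):
    m=m or camera_model('wrist');R=cv2.Rodrigues(np.array(m['rvec'],float))[0];t=np.array(m['tvec'],float)
    f=192/np.tan(np.radians(m['fovy'])/2);d=np.array([px[0]-m['cx'],px[1]-m['cy']]);r=np.hypot(*d);th=r/f
    v=R.T@np.r_[np.sin(th)*d/max(r,1e-9),np.cos(th)];o=-R.T@t
    return o+v*(z-o[2])/v[2]
YAW=np.radians(-10.9);CT=np.array([.5602,-.0038])
def cad(P):
    c,s=np.cos(YAW),np.sin(YAW);d=np.array(P)[:2]-CT;return np.array([c*d[0]+s*d[1],-s*d[0]+c*d[1]])
def wor(x,y):
    c,s=np.cos(YAW),np.sin(YAW);return CT+[c*x-s*y,s*x+c*y]
E
python3 - <<'E'
from h import *
im=cv2.imread('pics/wrist1.png');cv2.imwrite('pics/wristc1.png',cv2.resize(im[180:380,170:550],None,fx=2,fy=2,interpolation=cv2.INTER_CUBIC))
def px(x,y): return [(x+.5)/1.5-.5,(y+.5)/1.5-.5]
for n,p,z in [('tip',(378,307),.200),('stopR',(323,263),.149),('stopL',(303,263),.149),('c1',(183,199),.101),('c2',(517,197),.101),('c3',(502,367),.101),('c4',(200,363),.101)]:
    P=wray(px(*p),z);print(n,P.round(4),cad(P).round(4))
E
```

```text
tip [ 0.5709 -0.0292  0.2   ] [ 0.0153 -0.0229]
stopR [0.588  0.0012 0.149 ] [0.0263 0.0102]
stopL [0.5903 0.013  0.149 ] [0.0264 0.0221]
c1 [0.6466 0.1019 0.101 ] [0.0649 0.1201]
c2 [ 0.6008 -0.1321  0.101 ] [ 0.0641 -0.1183]
c3 [ 0.4752 -0.1059  0.101 ] [-0.0642 -0.1163]
c4 [0.5205 0.1261 0.101 ] [-0.0635  0.12  ]
```

View pics/wristc1.png

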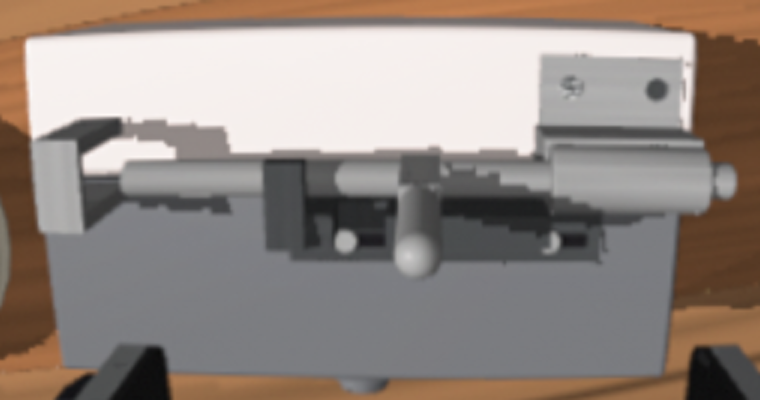

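drive_tool([
  [[0.0, 0, -0.025], [0, 0, 0]],
  [[0.0, 0, -0.05], [0, 0, 0]],
  [[0.0, 0, -0.07], [0, 0, 0]],
  [[0.0, 0, -0.085], [0, 0, 0]],
  [[0.0, 0, -0.09], [0, 0, 0]],
  [[0.0, 0, -0.09], [0, 0, 0]],
  [[0.0, 0, -0.09], [0, 0, 0]],
])

```text
time: 3.65
tool_pos: [0.5701, -0.0309, 0.1727]
tool_rot: [0.0, 0.996, -0.094, 0.001]
contact_force: [0.5, -1.0, 0.6]
gripper_width: 1.001
```

```bash
python3 - <<'E'
from h import *
for i in range(3):
  s=state();print(s['time'],s['tool_pos'],s['tool_rot'],s['contact_force'],cad(s['tool_pos']))
  f=grab_frame('wrist')
cv2.imwrite('pics/wrist2.png',cv2.resize(f[:,:,::-1],None,fx=1.5,fy=1.5))
E
```

```text
3.65 [ 0.57005198 -0.03089588  0.17265999] [ 9.93345872e-05  9.95562383e-01 -9.40980044e-02  1.04787415e-03] [ 0.53751393 -0.98519254  0.61805758] [ 0.01479794 -0.02474408]
3.7 [ 0.57021119 -0.03087361  0.17293361] [ 1.10719847e-04  9.95566361e-01 -9.40530482e-02  1.27765874e-03] [ 0.65315448 -0.93203823  0.17496666] [ 0.01495007 -0.02469209]
3.75 [ 0.57017488 -0.03086149  0.1728836 ] [ 1.11464768e-04  9.95567736e-01 -9.40384892e-02  1.27769990e-03] [ 0.0802946  -0.69585523  0.69046664] [ 0.01491212 -0.02468706]
```

View pics/wrist2.png

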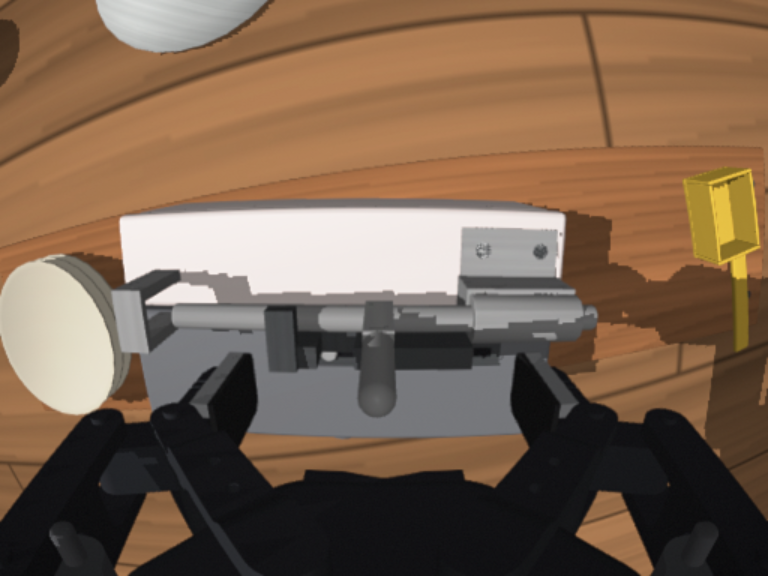

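drive_tool([
  [[0.002, 0.002, -0.004], [0, 0, 0]],
  [[0.002, 0.002, -0.004], [0, 0, 0]],
  [[0.002, 0.002, -0.004], [0, 0, 0]],
])

```text
time: 4.1
tool_pos: [0.5712, -0.0286, 0.1671]
tool_rot: [-0.0, 0.996, -0.094, -0.0]
contact_force: [0.6, 0.0, -0.1]
gripper_width: 1.0
```

drive_tool([
  [[0, 0, 0], [0, 0, 0]],
  [[0, 0, 0], [0, 0, 0]],
  [[0, 0, 0], [0, 0, 0]],
  [[0, 0, 0], [0, 0, 0]],
  [[0, 0, 0], [0, 0, 0]],
  [[0, 0, 0], [0, 0, 0]],
  [[0, 0, 0], [0, 0, 0]],
  [[0, 0, 0], [0, 0, 0]],
], fingers=1)

```text
time: 4.9
tool_pos: [0.5713, -0.0288, 0.1675]
tool_rot: [0.0, 0.996, -0.094, 0.0]
contact_force: [0.2, -0.0, 1.3]
gripper_width: 0.116
```

```bash
python3 - <<'E'
from h import *
for i in range(3):
  s=state();print(s['time'],s['tool_pos'],s['contact_force'],s['gripper_width'],cad(s['tool_pos']))
  f=grab_frame('wrist')
cv2.imwrite('pics/wrist3.png',cv2.resize(f[:,:,::-1],None,fx=1.5,fy=1.5))
E
```

```text
4.9 [ 0.57131273 -0.02877406  0.16747236] [ 0.23386753 -0.01923127  1.30759547] 0.11643717208030657 [ 0.01563473 -0.02242213]
4.95 [ 0.57132129 -0.02876938  0.16749008] [-0.85973211 -0.12753143  1.15773423] 0.11627690336760474 [ 0.01564224 -0.02241592]
5.0 [ 0.5713207  -0.02877491  0.16747842] [-1.239042   -0.81860539  1.61466172] 0.11476301790995518 [ 0.01564271 -0.02242146]
```

View pics/wrist3.png

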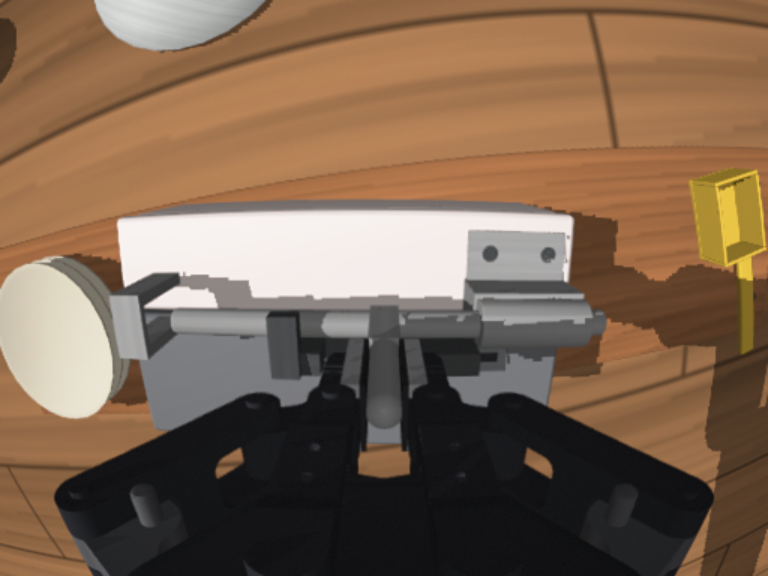

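drive_tool([
  [[0.0004, 0.002, 0], [0, 0, 0]],
  [[0.0008, 0.004, 0], [0, 0, 0]],
  [[0.0012, 0.006, 0], [0, 0, 0]],
  [[0.0015, 0.008, 0], [0, 0, 0]],
  [[0.0019, 0.01, 0], [0, 0, 0]],
  [[0.0023, 0.012, 0], [0, 0, 0]],
  [[0.0027, 0.014, 0], [0, 0, 0]],
  [[0.0027, 0.014, 0], [0, 0, 0]],
])

```text
time: 5.85
tool_pos: [0.5741, -0.0144, 0.1674]
tool_rot: [-0.0, 0.996, -0.094, 0.0]
contact_force: [-1.5, -1.7, 3.6]
gripper_width: 0.12
```

```bash
python3 - <<'E'
from h import *
F=[];
for i in range(4):
  s=state();F.append(s['contact_force']);f=grab_frame('wrist')
F=np.mean(F,0);print(s['time'],s['tool_pos'],s['gripper_width'],cad(s['tool_pos']),F,'Fy',F@[.189,.982,0],'Fx',F@[.982,-.189,0])
cv2.imwrite('pics/wrist4.png',cv2.resize(f[:,:,::-1],None,fx=1.5,fy=1.5))
E
```

```text
6.0 [ 0.57412719 -0.01445278  0.16745955] 0.12367139472362644 [ 0.01569032 -0.00782702] [-1.38518795 -1.84246388  3.2977101 ] Fy -2.071100052280031 Fx -1.0120288930100165
```

View pics/wrist4.png

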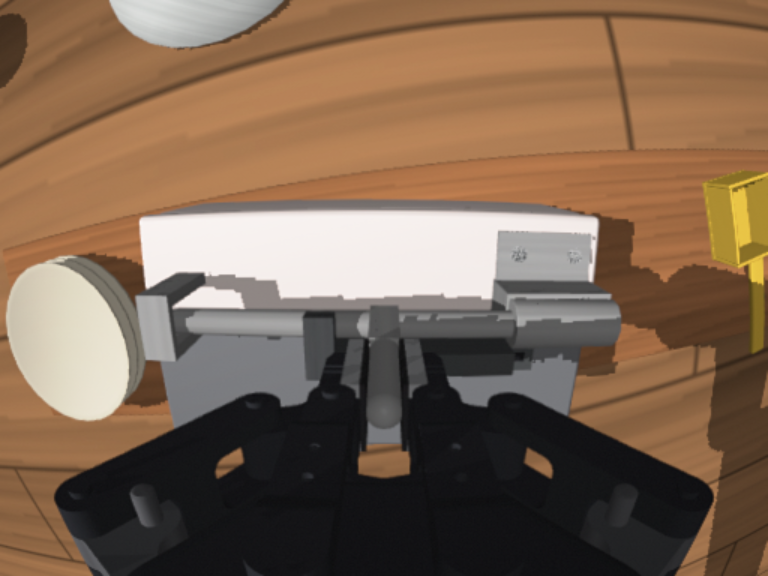

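drive_tool([
  [[0.0002, 0.001, 0], [0, 0, 0]],
  [[0.0004, 0.002, 0], [0, 0, 0]],
  [[0.0006, 0.003, 0], [0, 0, 0]],
  [[0.0008, 0.004, 0], [0, 0, 0]],
  [[0.001, 0.005, 0], [0, 0, 0]],
  [[0.0012, 0.006, 0], [0, 0, 0]],
  [[0.0013, 0.007, 0], [0, 0, 0]],
  [[0.0013, 0.007, 0], [0, 0, 0]],
])

```text
time: 6.85
tool_pos: [0.5755, -0.0076, 0.1674]
tool_rot: [-0.0, 0.996, -0.094, 0.0]
contact_force: [-1.6, -3.3, 5.0]
gripper_width: 0.121
```

```bash
cat > q.py <<'E'
from h import *
import sys
F=[]
for i in range(4):
  s=state();F.append(s['contact_force']);f=grab_frame('wrist')
F=np.mean(F,0);print(round(s['time'],2),s['tool_pos'].round(4),s['gripper_width'].round(3),cad(s['tool_pos']).round(4),F.round(2),'Fy %.2f Fx %.2f'%(F@[.189,.982,0],F@[.982,-.189,0]))
cv2.imwrite('pics/%s.png'%sys.argv[1],cv2.resize(f[:,:,::-1],None,fx=1.5,fy=1.5))
E
python3 q.py wrist5
```

```text
Traceback (most recent call last):
  File "q.py", line 6, in <module>
    F=np.mean(F,0);print(round(s['time'],2),s['tool_pos'].round(4),s['gripper_width'].round(3),cad(s['tool_pos']).round(4),F.round(2),'Fy %.2f Fx %.2f'%(F@[.189,.982,0],F@[.982,-.189,0]))
                                                                   ^^^^^^^^^^^^^^^^^^^^^^^^
AttributeError: 'float' object has no attribute 'round'
```

```bash
sed -i "s/s\['gripper_width'\].round(3)/round(s['gripper_width'],3)/" q.py; python3 q.py wrist5
```

```text
7.2 [ 0.5755 -0.0076  0.1675] 0.119 [ 0.0157 -0.0009] [-0.9  -2.82  4.76] Fy -2.94 Fx -0.35
```

drive_tool([
  [[0.0002, 0.001, 0], [0, 0, 0]],
  [[0.0002, 0.001, 0], [0, 0, 0]],
  [[0.0004, 0.002, 0], [0, 0, 0]],
  [[0.0004, 0.002, 0], [0, 0, 0]],
])

```text
time: 7.65
tool_pos: [0.5758, -0.0058, 0.1674]
tool_rot: [0.0, 0.996, -0.094, 0.0]
contact_force: [-1.4, -4.2, 4.5]
gripper_width: 0.119
```

```bash
python3 q.py wrist6
```

```text
7.8 [ 0.5758 -0.0058  0.1674] 0.113 [0.0157 0.001 ] [-1.26 -4.1   4.97] Fy -4.26 Fx -0.46
```

View pics/wrist6.png

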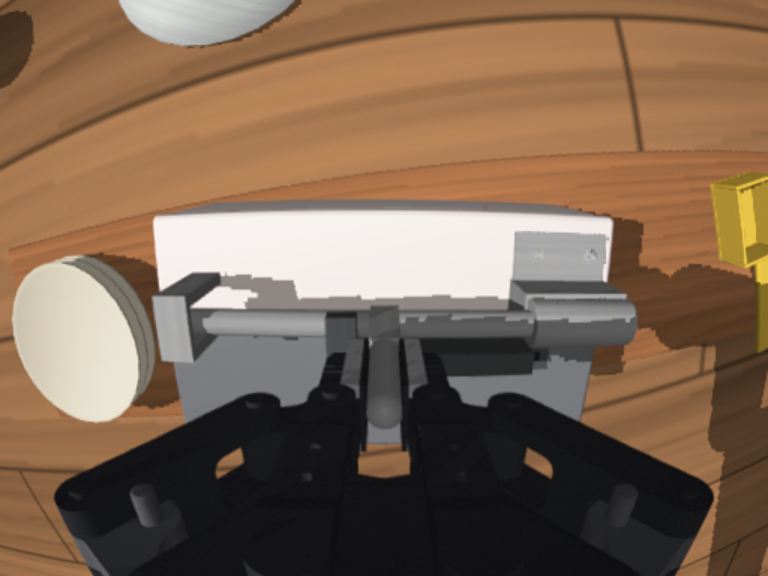

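drive_tool([
  [[0.0002, 0.001, 0], [0, 0, 0]],
  [[0.0002, 0.001, 0], [0, 0, 0]],
])

```text
time: 8.05
tool_pos: [0.576, -0.0048, 0.1674]
tool_rot: [0.0, 0.996, -0.094, 0.0]
contact_force: [-1.4, -3.2, 5.3]
gripper_width: 0.117
```

```bash
python3 q.py wrist7
```

```text
8.2 [ 0.576  -0.0048  0.1674] 0.118 [0.0157 0.002 ] [-0.96 -3.64  4.85] Fy -3.76 Fx -0.26
```

drive_tool([
  [[0.0002, 0.001, 0], [0, 0, 0]],
  [[0.0002, 0.001, 0], [0, 0, 0]],
])

```text
time: 8.45
tool_pos: [0.5762, -0.0038, 0.1674]
tool_rot: [0.0, 0.996, -0.094, 0.0]
contact_force: [-0.2, -4.5, 5.6]
gripper_width: 0.119
```

```bash
python3 q.py wrist8
```

```text
8.6 [ 0.5762 -0.0038  0.1674] 0.116 [0.0157 0.003 ] [-0.76 -3.96  5.09] Fy -4.03 Fx 0.00
```

drive_tool([
  [[0.0002, 0.001, 0], [0, 0, 0]],
  [[0.0002, 0.001, 0], [0, 0, 0]],
])

```text
time: 8.85
tool_pos: [0.5764, -0.0029, 0.1675]
tool_rot: [0.0, 0.996, -0.094, 0.0]
contact_force: [-0.6, -3.9, 4.9]
gripper_width: 0.116
```

```bash
python3 q.py wrist9
```

```text
9.0 [ 0.5764 -0.0029  0.1674] 0.119 [0.0157 0.004 ] [-1.42 -4.14  4.96] Fy -4.33 Fx -0.61
```

drive_tool([
  [[0.0002, 0.001, 0], [0, 0, 0]],
  [[0.0002, 0.001, 0], [0, 0, 0]],
])

```text
time: 9.25
tool_pos: [0.5766, -0.0019, 0.1674]
tool_rot: [0.0, 0.996, -0.094, 0.0]
contact_force: [1.1, -4.9, 5.7]
gripper_width: 0.118
```

```bash
python3 q.py wrist10
```

```text
9.4 [ 0.5766 -0.0019  0.1674] 0.124 [0.0157 0.005 ] [-0.42 -4.03  5.5 ] Fy -4.03 Fx 0.35
```

View pics/wrist10.png

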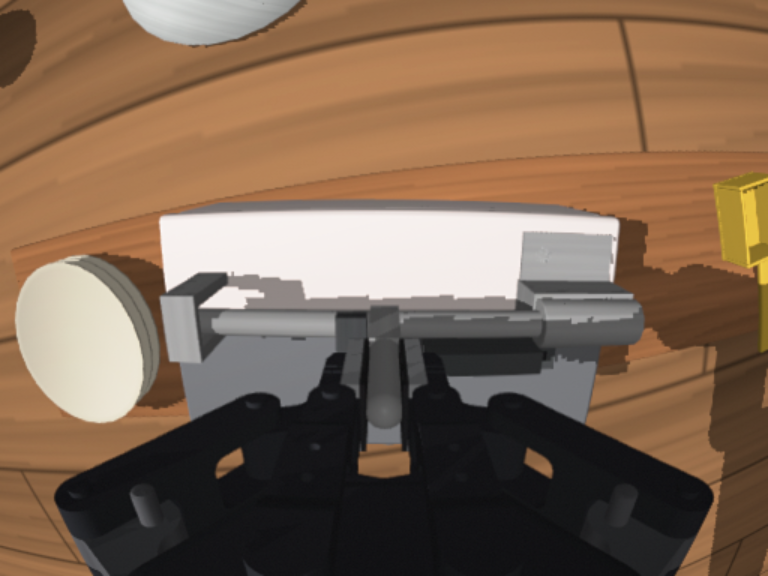

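drive_tool([
  [[0.0001, 0.0005, 0], [0, 0, 0]],
  [[0.0001, 0.0005, 0], [0, 0, 0]],
])

```text
time: 9.65
tool_pos: [0.5767, -0.0014, 0.1675]
tool_rot: [0.0, 0.996, -0.094, 0.0]
contact_force: [-1.0, -4.5, 5.2]
gripper_width: 0.12
```

```bash
python3 q.py wrist11
```

```text
9.8 [ 0.5766 -0.0015  0.1674] 0.12 [0.0157 0.0054] [-0.62 -3.85  5.25] Fy -3.90 Fx 0.12
```

drive_tool([
  [[0.0001, 0.0005, 0], [0, 0, 0]],
  [[0.0001, 0.0005, 0], [0, 0, 0]],
])

```text
time: 10.05
tool_pos: [0.5767, -0.001, 0.1674]
tool_rot: [0.0, 0.996, -0.094, 0.0]
contact_force: [-0.3, -3.8, 5.8]
gripper_width: 0.118
```

```bash
python3 q.py wrist12
```

```text
10.2 [ 0.5768 -0.001   0.1675] 0.116 [0.0157 0.0059] [-0.45 -3.8   5.36] Fy -3.82 Fx 0.28
```

drive_tool([
  [[0.0001, 0.0005, 0], [0, 0, 0]],
  [[0.0001, 0.0005, 0], [0, 0, 0]],
])

```text
time: 10.45
tool_pos: [0.5768, -0.0009, 0.1674]
tool_rot: [0.001, 0.996, -0.094, 0.0]
contact_force: [-1.7, -5.3, 5.6]
gripper_width: 0.115
```

```bash
python3 q.py wrist13
```

```text
10.6 [ 0.5768 -0.0009  0.1674] 0.114 [0.0157 0.006 ] [-1.82 -5.51  5.68] Fy -5.76 Fx -0.75
```

drive_tool([
  [[0.0001, 0.0005, 0], [0, 0, 0]],
  [[0.0001, 0.0005, 0], [0, 0, 0]],
])

```text
time: 10.85
tool_pos: [0.5768, -0.0008, 0.1674]
tool_rot: [0.001, 0.996, -0.094, -0.0]
contact_force: [-2.6, -6.7, 5.4]
gripper_width: 0.118
```

```bash
python3 q.py wrist14
```

```text
11.0 [ 0.5768 -0.0008  0.1674] 0.115 [0.0157 0.0061] [-1.97 -6.47  5.29] Fy -6.72 Fx -0.71
```

View pics/wrist14.png

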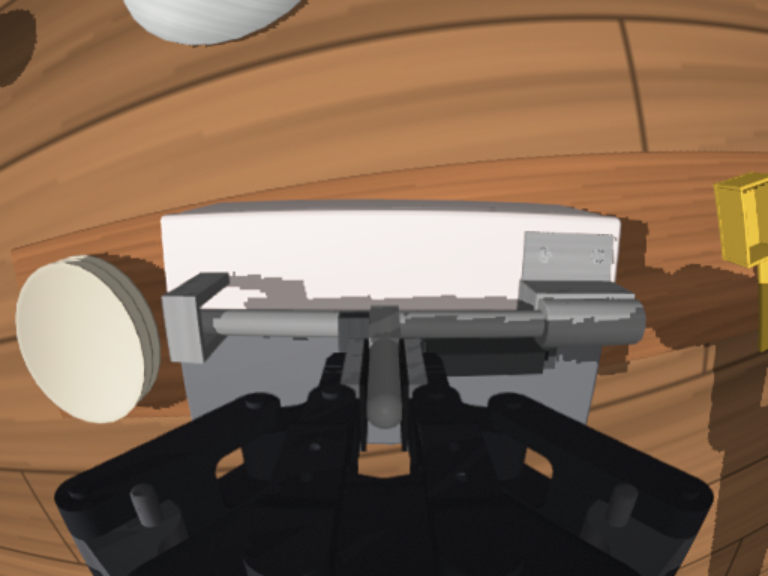

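drive_tool([
  [[-0.0004, -0.002, 0], [0, 0, 0]],
  [[-0.0008, -0.004, 0], [0, 0, 0]],
  [[-0.0012, -0.006, 0], [0, 0, 0]],
  [[-0.0015, -0.008, 0], [0, 0, 0]],
  [[-0.0019, -0.01, 0], [0, 0, 0]],
  [[-0.0021, -0.0107, 0], [0, 0, 0]],
  [[-0.0021, -0.0107, 0], [0, 0, 0]],
])

```text
time: 11.75
tool_pos: [0.575, -0.0102, 0.1675]
tool_rot: [-0.0, 0.996, -0.094, 0.0]
contact_force: [-0.9, -2.5, 5.5]
gripper_width: 0.114
```

```bash
python3 q.py wrist15
```

```text
11.9 [ 0.575  -0.0102  0.1675] 0.12 [ 0.0157 -0.0035] [-0.42 -2.46  5.53] Fy -2.49 Fx 0.05
```

View pics/wrist15.png

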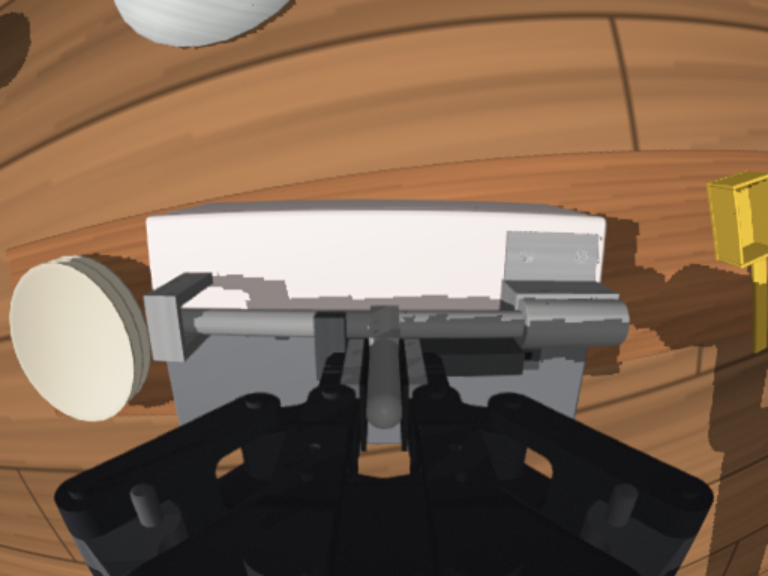

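drive_tool([
  [[-0.0001, -0.0005, 0], [0, 0, 0]],
  [[-0.0011, -0.0003, 0], [0, 0, 0]],
  [[-0.0021, -0.0001, 0], [0, 0, 0]],
  [[-0.0031, 0.0001, -0.0003], [0, 0, 0]],
  [[-0.0041, 0.0003, -0.0005], [0, 0, 0]],
  [[-0.0041, 0.0003, -0.0005], [0, 0, 0]],
])

```text
time: 12.55
tool_pos: [0.5732, -0.0105, 0.1674]
tool_rot: [0.0, 0.996, -0.094, 0.004]
contact_force: [9.0, -2.6, 0.1]
gripper_width: 0.117
```

```bash
python3 q.py wrist16
```

```text
12.7 [ 0.5732 -0.0105  0.1673] 0.124 [ 0.014  -0.0041] [ 9.16 -3.11  0.53] Fy -1.32 Fx 9.58
```

drive_tool([
  [[0.0006, -0.0001, 0], [-0.44, -2.26, 0]],
  [[0.0013, -0.0002, 0], [-0.87, -4.52, 0]],
  [[0.0013, -0.0002, 0], [-0.87, -4.52, 0]],
])

```text
time: 13.05
tool_pos: [0.5717, -0.0103, 0.1671]
tool_rot: [0.004, 0.995, -0.094, 0.041]
contact_force: [0.8, -2.5, 5.1]
gripper_width: 0.119
```

```bash
python3 q.py wrist17
```

```text
13.2 [ 0.5719 -0.0103  0.1671] 0.122 [ 0.0127 -0.0042] [-0.22 -2.28  5.56] Fy -2.28 Fx 0.21
```

drive_tool([
  [[-0.001, 0.0003, -0.0002], [-0.33, -1.69, 0]],
  [[-0.001, 0.0003, -0.0002], [-0.33, -1.69, 0]],
])

```text
time: 13.45
tool_pos: [0.5708, -0.0101, 0.1669]
tool_rot: [0.005, 0.994, -0.094, 0.055]
contact_force: [-0.5, -2.1, 4.9]
gripper_width: 0.119
```

```bash
python3 q.py wrist18
```

```text
13.6 [ 0.5709 -0.0101  0.1669] 0.115 [ 0.0117 -0.0041] [-0.85 -2.57  5.26] Fy -2.68 Fx -0.35
```

drive_tool([
  [[-0.001, 0.0002, -0.0003], [-0.33, -1.69, 0]],
  [[-0.001, 0.0002, -0.0003], [-0.33, -1.69, 0]],
])

```text
time: 13.85
tool_pos: [0.5699, -0.0098, 0.1667]
tool_rot: [0.007, 0.993, -0.094, 0.07]
contact_force: [-0.1, -2.0, 6.0]
gripper_width: 0.12
```

```bash
python3 q.py wrist19
```

```text
14.0 [ 0.5699 -0.0098  0.1666] 0.12 [ 0.0107 -0.0041] [-1.09 -2.24  6.25] Fy -2.41 Fx -0.64
```

```bash
sed -i 's/^F=\[\]/F=[];T=[]/; s/F.append(s\[.contact_force.\]);/F.append(s["contact_force"]);T.append(s["ft_torque"]);/' q.py; echo "T=np.mean(T,0);print('T',T.round(3),'Ty %.3f'%(T@[.189,.982,0]))" >> q.py; python3 q.py wrist20
```

```text
14.2 [ 0.57   -0.0099  0.1667] 0.119 [ 0.0107 -0.0041] [-1.6  -2.31  6.6 ] Fy -2.57 Fx -1.14
T [-0.426  0.12  -0.053] Ty 0.038
```

drive_tool([
  [[-0.001, 0.0002, -0.0003], [-0.33, -1.69, 0]],
  [[-0.001, 0.0002, -0.0003], [-0.33, -1.69, 0]],
])

```text
time: 14.45
tool_pos: [0.5689, -0.0096, 0.1664]
tool_rot: [0.008, 0.992, -0.094, 0.085]
contact_force: [-0.7, -2.4, 5.6]
gripper_width: 0.116
```

```bash
python3 q.py wrist21
```

```text
14.6 [ 0.5689 -0.0097  0.1664] 0.116 [ 0.0097 -0.0041] [-1.14 -2.06  6.4 ] Fy -2.24 Fx -0.73
T [-0.418  0.108 -0.088] Ty 0.027
```

View pics/wrist21.png

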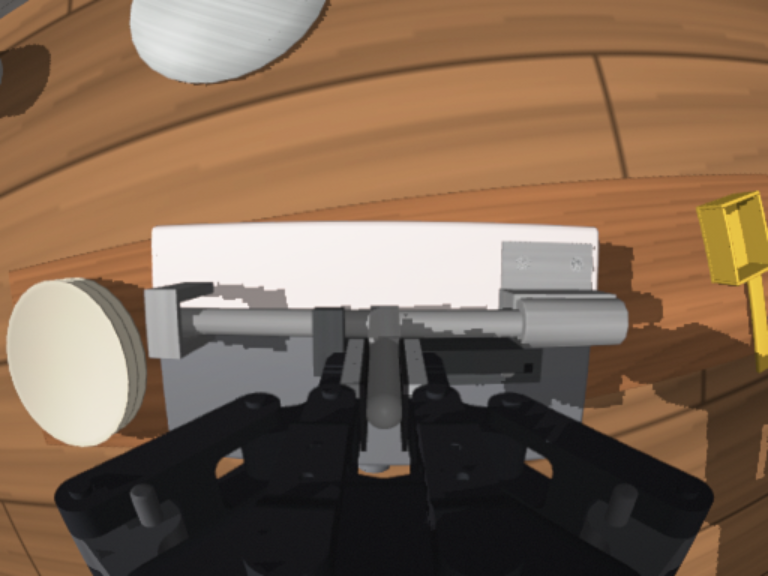

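drive_tool([
  [[-0.0016, 0.0003, -0.0006], [-0.54, -2.81, 0]],
  [[-0.0032, 0.0006, -0.0012], [-1.08, -5.63, 0]],
  [[-0.0032, 0.0006, -0.0012], [-1.08, -5.63, 0]],
])

```text
time: 14.95
tool_pos: [0.5655, -0.0089, 0.1653]
tool_rot: [0.013, 0.986, -0.093, 0.135]
contact_force: [-1.5, -1.7, 5.7]
gripper_width: 0.119
```

```bash
python3 q.py wrist22
```

```text
15.1 [ 0.5657 -0.009   0.1654] 0.118 [ 0.0064 -0.004 ] [-2.39 -1.91  6.84] Fy -2.33 Fx -1.99
T [-0.458  0.098 -0.133] Ty 0.009
```

drive_tool([
  [[-0.0016, 0.0003, -0.0007], [-0.54, -2.81, 0]],
  [[-0.0031, 0.0006, -0.0015], [-1.08, -5.63, 0]],
  [[-0.0046, 0.0009, -0.0024], [-1.62, -8.44, 0]],
  [[-0.0061, 0.0012, -0.0033], [-2.17, -11.25, 0]],
  [[-0.0061, 0.0012, -0.0033], [-2.17, -11.25, 0]],
])

```text
time: 15.65
tool_pos: [0.5594, -0.0077, 0.1622]
tool_rot: [0.023, 0.968, -0.091, 0.233]
contact_force: [-2.7, -2.4, 6.9]
gripper_width: 0.116
```

```bash
python3 q.py wrist23; python3 -c "
from plant import *;print(state()['joint_pos'])"
```

```text
15.8 [ 0.5597 -0.0077  0.1623] 0.118 [ 0.0002 -0.004 ] [-4.5  -1.76  7.89] Fy -2.58 Fx -4.09
T [-0.39   0.244 -0.202] Ty 0.166
[-0.13377663 -0.34603942  2.13886029 -0.03344816  0.87920851  1.64045207]
```

drive_tool([
  [[-0.0025, 0.0005, 0.0006], [-0.54, -2.81, 0]],
  [[-0.0039, 0.0008, -0.0005], [-1.08, -5.63, 0]],
  [[-0.0053, 0.001, -0.0018], [-1.62, -8.44, 0]],
  [[-0.0066, 0.0013, -0.0031], [-2.17, -11.25, 0]],
  [[-0.0066, 0.0013, -0.0031], [-2.17, -11.25, 0]],
])

```text
time: 16.35
tool_pos: [0.5533, -0.0066, 0.1577]
tool_rot: [0.032, 0.939, -0.089, 0.329]
contact_force: [15.5, -5.5, -7.5]
gripper_width: 0.116
```

```bash
python3 q.py wrist24; python3 -c "
from plant import *;print(state()['joint_pos'])"
```

```text
16.5 [ 0.5535 -0.0067  0.1578] 0.121 [-0.006  -0.0041] [12.76 -4.4  -5.43] Fy -1.91 Fx 13.36
T [-0.52  -1.064 -0.178] Ty -1.143
[-0.12620354 -0.46563235  2.28444029 -0.06567432  0.65272668  1.67170551]
```

View pics/wrist24.png

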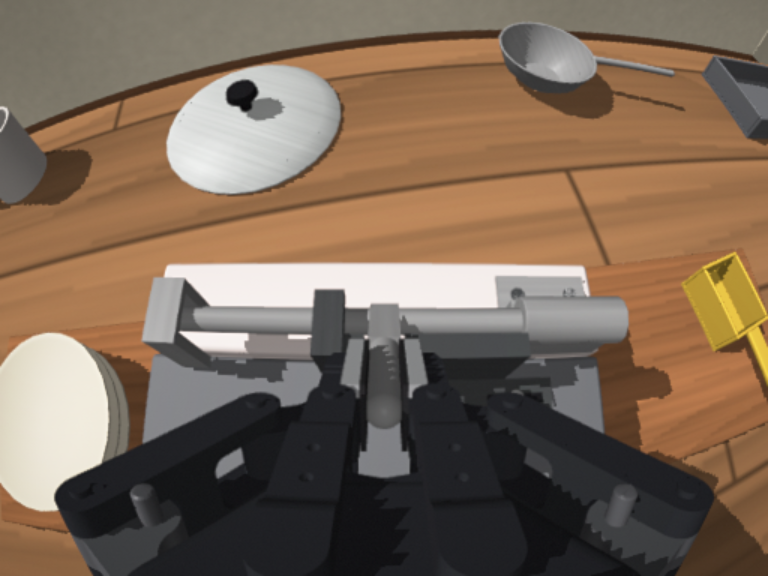

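drive_tool([
  [[0.0008, -0.0002, -0.0008], [0, 0, 0]],
  [[0.0008, -0.0002, -0.0008], [0, 0, 0]],
])

```text
time: 16.75
tool_pos: [0.5542, -0.0067, 0.1581]
tool_rot: [0.032, 0.94, -0.089, 0.328]
contact_force: [-3.2, -2.8, 6.9]
gripper_width: 0.116
```

```bash
python3 q.py wrist25
```

```text
16.9 [ 0.5542 -0.0067  0.1581] 0.117 [-0.0054 -0.004 ] [-3.41 -2.3   6.31] Fy -2.91 Fx -2.91
T [-0.457  0.001 -0.327] Ty -0.086
```

drive_tool([
  [[0, 0, 0], [0, 0, 0]],
  [[0, 0, 0], [0, 0, 0]],
  [[0, 0, 0], [0, 0, 0]],
  [[0, 0, 0], [0, 0, 0]],
  [[0, 0, 0], [0, 0, 0]],
], fingers=-0.2)

```text
time: 17.45
tool_pos: [0.5536, -0.0065, 0.1571]
tool_rot: [0.032, 0.94, -0.089, 0.327]
contact_force: [-1.0, -0.7, 0.4]
gripper_width: 0.602
```

```bash
python3 q.py wrist26
```

```text
17.6 [ 0.5538 -0.0067  0.1575] 0.598 [-0.0057 -0.004 ] [-0.05 -0.1  -0.04] Fy -0.11 Fx -0.03
T [0.041 0.305 0.027] Ty 0.307
```

View pics/wrist26.png

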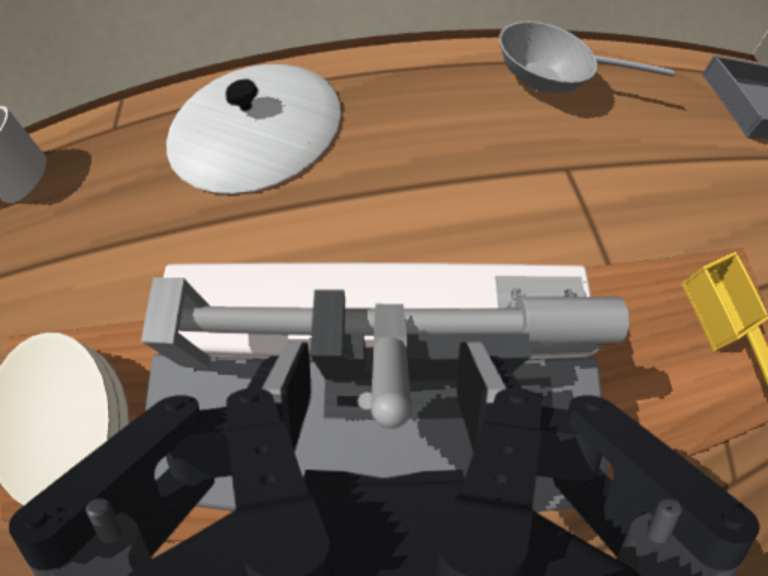

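drive_tool([
  [[-0.021, 0.004, 0.027], [0, 0, 0]],
  [[-0.042, 0.008, 0.055], [0, 0, 0]],
  [[-0.042, 0.008, 0.085], [1.45, 7.5, 0]],
  [[-0.03, 0.006, 0.1], [2.9, 15.0, 0]],
  [[-0.015, 0.003, 0.1], [4.35, 22.5, 0]],
  [[0.0, 0.0, 0.1], [5.8, 30.0, 0]],
  [[0.01, -0.003, 0.09], [7.26, 37.7, 0]],
  [[0.02, -0.0055, 0.08], [7.26, 37.7, 0]],
])

```text
time: 18.45
tool_pos: [0.5767, -0.0131, 0.2363]
tool_rot: [0.0, 0.996, -0.094, -0.001]
contact_force: [-0.4, -0.5, 0.8]
gripper_width: 0.598
```

drive_tool([
  [[0, 0, 0], [0, 0, 0]],
  [[0, 0, 0], [0, 0, 0]],
  [[0, 0, 0], [0, 0, 0]],
  [[0, 0, 0], [0, 0, 0]],
  [[0, 0, 0], [0, 0, 0]],
  [[0, 0, 0], [0, 0, 0]],
], fingers=1)

```text
time: 19.05
tool_pos: [0.5737, -0.012, 0.2383]
tool_rot: [0.0, 0.996, -0.094, 0.001]
contact_force: [0.6, -0.1, 0.5]
gripper_width: -0.0
```

```bash
python3 q.py wrist27; python3 - <<'E'
from h import *
s=state();print(s['tool_rot'])
f=grab_frame('scene');cv2.imwrite('pics/scene27.png',cv2.resize(f[130:280,150:350,::-1],None,fx=4,fy=4,interpolation=cv2.INTER_CUBIC))
E
```

```text
19.2 [ 0.5738 -0.0121  0.2378] -0.0 [ 0.015  -0.0056] [0.1  0.11 0.26] Fy 0.12 Fx 0.08
T [0.004 0.008 0.007] Ty 0.009
[ 1.45148153e-04  9.95571749e-01 -9.40042348e-02  2.75235328e-04]
```

View pics/wrist27.png

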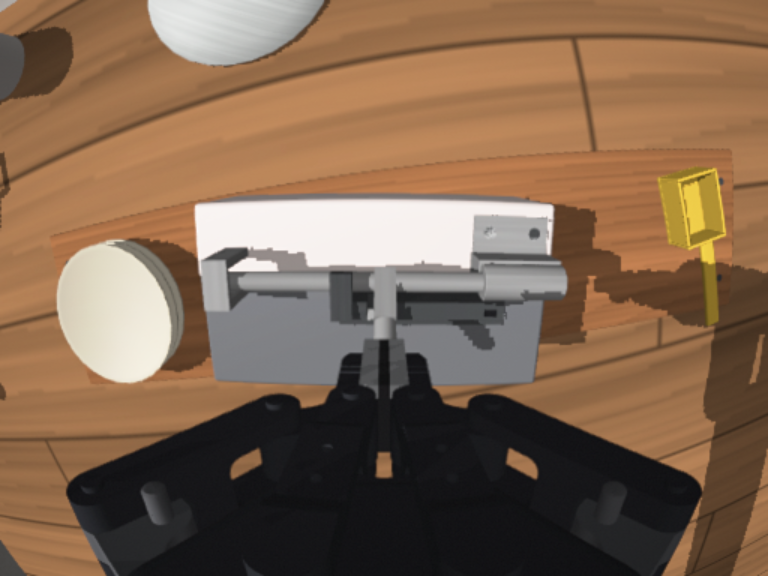

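View pics/scene27.png

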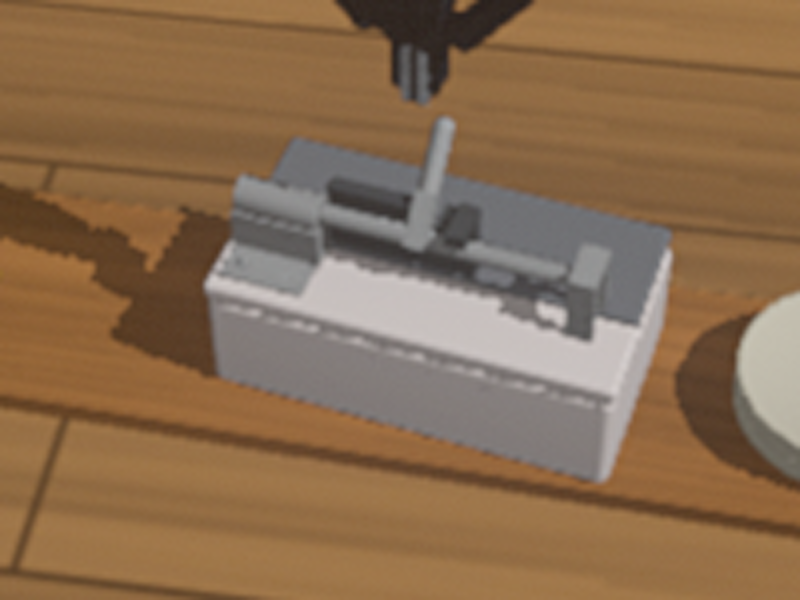

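drive_tool([
  [[-0.001, 0.0002, -0.02], [0, 0, 0]],
  [[-0.002, 0.0004, -0.04], [0, 0, 0]],
  [[-0.003, 0.0006, -0.055], [0, 0, 0]],
  [[-0.009, 0.0017, -0.058], [0, 0, 0]],
  [[-0.012, 0.0023, -0.06], [0, 0, 0]],
  [[-0.012, 0.0023, -0.06], [0, 0, 0]],
])

```text
time: 19.9
tool_pos: [0.5618, -0.0098, 0.1783]
tool_rot: [0.0, 0.996, -0.094, 0.001]
contact_force: [-0.5, -0.6, -0.7]
gripper_width: -0.002
```

```bash
python3 q.py wrist28
```

```text
20.05 [ 0.5625 -0.01    0.1789] 0.0 [ 0.0035 -0.0056] [ 0.03 -0.35 -0.06] Fy -0.34 Fx 0.10
T [0.012 0.001 0.01 ] Ty 0.003
```

drive_tool([
  [[-0.0029, 0.0006, -0.0035], [0, 0, 0]],
  [[-0.0061, 0.0012, -0.006], [0, 0, 0]],
  [[-0.0093, 0.0018, -0.0089], [0, 0, 0]],
  [[-0.0126, 0.0024, -0.013], [0, 0, 0]],
  [[-0.0126, 0.0024, -0.013], [0, 0, 0]],
])

```text
time: 20.6
tool_pos: [0.5485, -0.0073, 0.1639]
tool_rot: [0.0, 0.996, -0.094, -0.0]
contact_force: [-0.3, 0.3, 0.2]
gripper_width: 0.003
```

```bash
python3 q.py wrist29
```

```text
20.75 [ 0.549  -0.0075  0.1642] 0.001 [-0.0103 -0.0057] [-0.22  0.18  0.02] Fy 0.14 Fx -0.25
T [ 0.016 -0.001  0.025] Ty 0.002
```

View pics/wrist29.png

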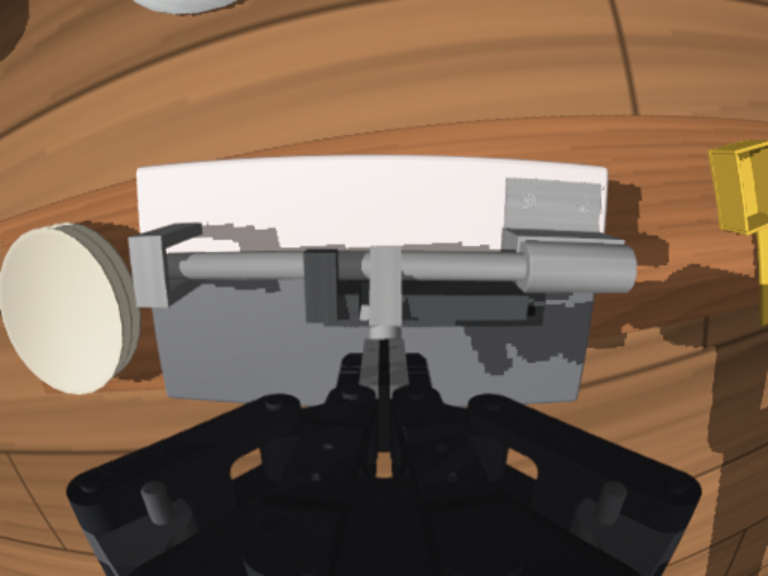

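```bash
python3 - <<'E'
from h import *
f=grab_frame('scene');cv2.imwrite('pics/scene29.png',cv2.resize(f[130:280,150:350,::-1],None,fx=4,fy=4,interpolation=cv2.INTER_CUBIC))
E
```

```text
(no output)
```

View pics/scene29.png

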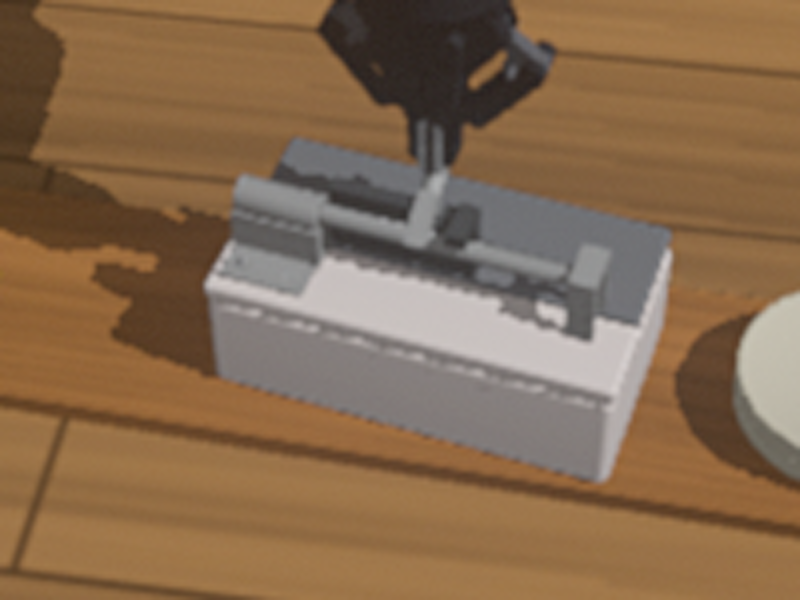

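drive_tool([
  [[-0.0023, 0.0004, -0.0023], [0, 0, 0]],
  [[-0.0037, 0.0007, -0.0045], [0, 0, 0]],
  [[-0.0051, 0.001, -0.007], [0, 0, 0]],
  [[-0.0071, 0.0014, -0.0115], [0, 0, 0]],
  [[-0.0083, 0.0016, -0.015], [0, 0, 0]],
  [[-0.0083, 0.0016, -0.015], [0, 0, 0]],
])

```text
time: 21.45
tool_pos: [0.5403, -0.0058, 0.1486]
tool_rot: [0.0, 0.996, -0.094, -0.001]
contact_force: [-0.0, -1.1, 0.4]
gripper_width: 0.001
```

```bash
python3 q.py wrist30; python3 - <<'E'
from h import *
f=grab_frame('scene');cv2.imwrite('pics/scene30.png',cv2.resize(f[130:280,150:350,::-1],None,fx=4,fy=4,interpolation=cv2.INTER_CUBIC))
E
```

```text
21.6 [ 0.5407 -0.0058  0.1492] -0.006 [-0.0188 -0.0057] [ 0.07 -0.18  0.07] Fy -0.17 Fx 0.10
T [-0.006 -0.01   0.004] Ty -0.011
```

View pics/scene30.png

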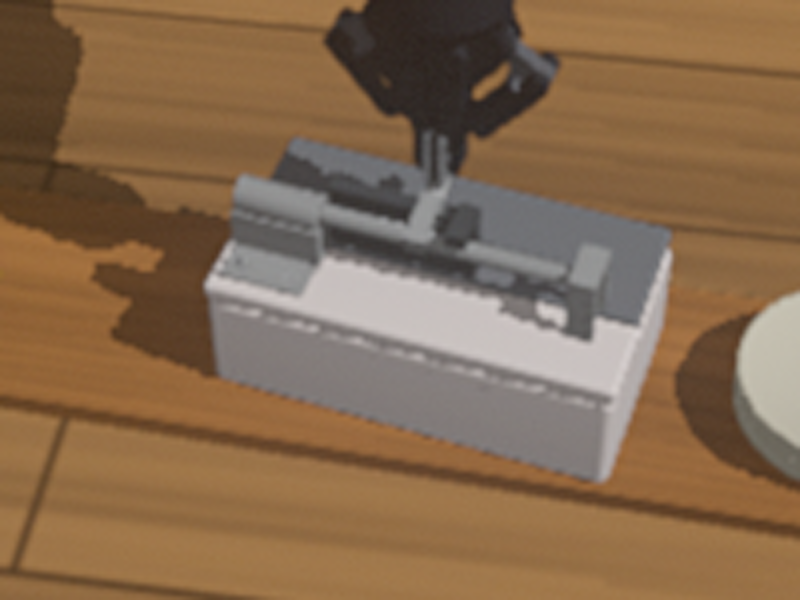

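View pics/wrist30.png

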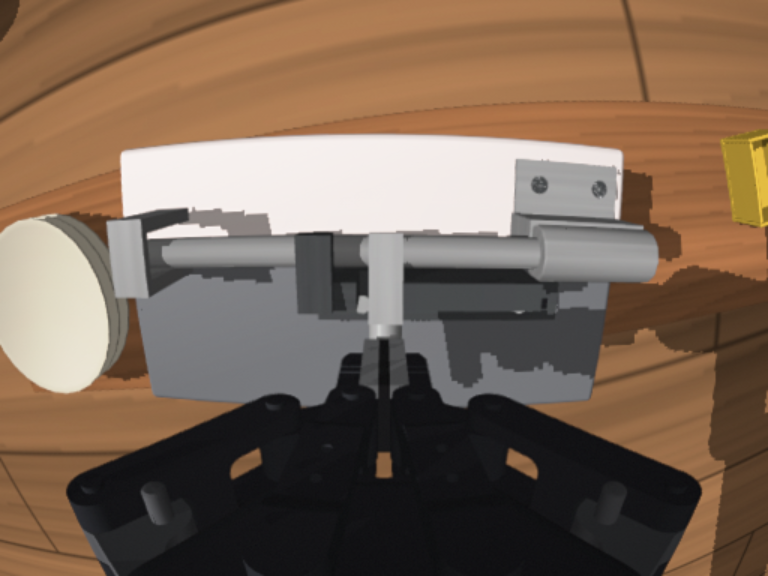

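drive_tool([
  [[-0.0005, 0.0001, -0.002], [0, 0, 0]],
  [[-0.001, 0.0002, -0.004], [0, 0, 0]],
  [[-0.0015, 0.0003, -0.006], [0, 0, 0]],
  [[-0.002, 0.0004, -0.0075], [0, 0, 0]],
  [[-0.002, 0.0004, -0.0075], [0, 0, 0]],
])

```text
time: 22.2
tool_pos: [0.539, -0.0055, 0.1419]
tool_rot: [0.0, 0.996, -0.094, 0.0]
contact_force: [0.1, -0.9, 0.8]
gripper_width: -0.004
```

```bash
python3 q.py wrist31
```

```text
22.35 [ 0.5389 -0.0054  0.1419] -0.0 [-0.0206 -0.0057] [-0.01 -0.35  0.12] Fy -0.35 Fx 0.06
T [-0.031 -0.037  0.015] Ty -0.043
```

drive_tool([
  [[0, 0, -0.001], [0, 0, 0]],
  [[0, 0, -0.0015], [0, 0, 0]],
  [[0, 0, -0.0015], [0, 0, 0]],
])

```text
time: 22.7
tool_pos: [0.5388, -0.0055, 0.1405]
tool_rot: [0.0, 0.996, -0.094, -0.0]
contact_force: [-1.5, -0.8, 0.8]
gripper_width: -0.001
```

```bash
python3 q.py wrist32
```

```text
22.85 [ 0.5389 -0.0055  0.1405] 0.0 [-0.0206 -0.0057] [-1.2  -0.38  0.71] Fy -0.60 Fx -1.11
T [0.013 0.136 0.013] Ty 0.136
```

drive_tool([
  [[0, 0, -0.0007], [0, 0, 0]],
  [[0, 0, -0.0007], [0, 0, 0]],
])

```text
time: 23.1
tool_pos: [0.5389, -0.0055, 0.1399]
tool_rot: [0.0, 0.996, -0.094, 0.0]
contact_force: [-2.2, -0.8, 0.7]
gripper_width: -0.004
```

```bash
python3 q.py wrist33
```

```text
23.25 [ 0.539  -0.0055  0.1399] 0.002 [-0.0205 -0.0056] [-1.24 -0.01  0.94] Fy -0.25 Fx -1.21
T [ 0.008  0.163 -0.004] Ty 0.162
```

drive_tool([
  [[0, 0, -0.0007], [0, 0, 0]],
  [[0, 0, -0.0007], [0, 0, 0]],
])

```text
time: 23.5
tool_pos: [0.539, -0.0055, 0.1392]
tool_rot: [0.0, 0.996, -0.094, 0.0]
contact_force: [-1.4, 0.6, 1.1]
gripper_width: -0.001
```

```bash
python3 q.py wrist34
```

```text
23.65 [ 0.539  -0.0055  0.1391] 0.003 [-0.0205 -0.0056] [-1.2  -0.13  1.12] Fy -0.36 Fx -1.16
T [ 0.03   0.175 -0.012] Ty 0.178
```

View pics/wrist34.png

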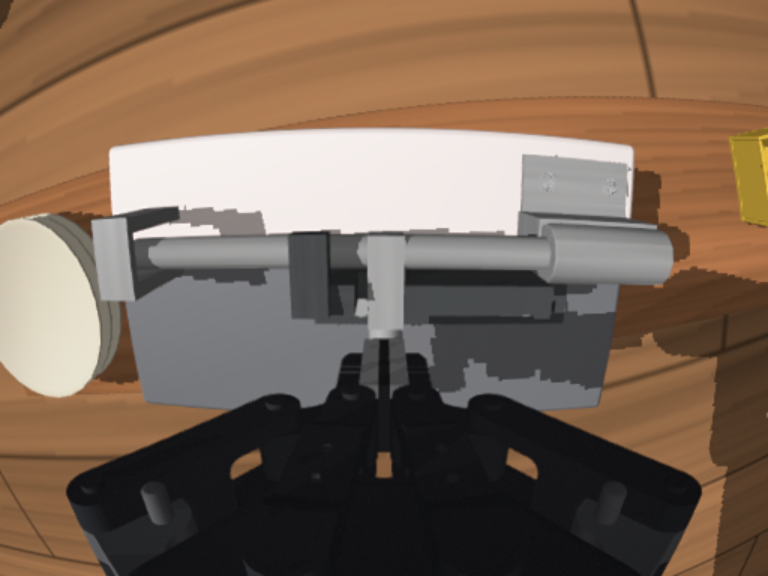

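drive_tool([
  [[0, 0, -0.0007], [0, 0, 0]],
  [[0, 0, -0.0007], [0, 0, 0]],
])

```text
time: 23.9
tool_pos: [0.539, -0.0055, 0.1388]
tool_rot: [0.0, 0.996, -0.094, 0.0]
contact_force: [-1.9, 0.1, 3.2]
gripper_width: 0.003
```

```bash
python3 q.py wrist35
```

```text
24.05 [ 0.539  -0.0055  0.1388] -0.0 [-0.0205 -0.0056] [-2.82  0.27  4.02] Fy -0.27 Fx -2.82
T [ 0.054  0.4   -0.002] Ty 0.403
```

drive_tool([
  [[0, 0, -0.0007], [0, 0, 0]],
  [[0, 0, -0.0007], [0, 0, 0]],
])

```text
time: 24.3
tool_pos: [0.5391, -0.0055, 0.1386]
tool_rot: [0.0, 0.996, -0.094, 0.0]
contact_force: [-4.7, 0.4, 7.8]
gripper_width: -0.001
```

```bash
python3 q.py wrist36
```

```text
24.45 [ 0.5391 -0.0055  0.1386] -0.002 [-0.0204 -0.0057] [-4.58  0.57  6.95] Fy -0.31 Fx -4.61
T [0.105 0.718 0.012] Ty 0.725
```

drive_tool([
  [[0, 0, 0.002], [0, 0, 0]],
  [[0, 0, 0.01], [0, 0, 0]],
  [[-0.005, 0, 0.04], [0, 0, 0]],
  [[-0.02, 0, 0.08], [0, 0, 0]],
  [[-0.04, 0, 0.12], [0, 0, 0]],
  [[-0.06, 0, 0.15], [0, 0, 0]],
  [[-0.06, 0, 0.15], [0, 0, 0]],
  [[-0.06, 0, 0.15], [0, 0, 0]],
])

```text
time: 25.3
tool_pos: [0.4794, -0.0056, 0.2888]
tool_rot: [0.0, 0.996, -0.094, 0.002]
contact_force: [0.2, -0.4, -0.5]
gripper_width: -0.003
```

```bash
python3 q.py wrist37; python3 - <<'E'
from h import *
f=grab_frame('scene');cv2.imwrite('pics/scene37.png',cv2.resize(f[130:280,150:350,::-1],None,fx=4,fy=4,interpolation=cv2.INTER_CUBIC))
for c in ['wrist','scene']: print([(r['confidence'],r['location'],cad(r['location'])) for r in place_of(c,'handle_grip')])
E
```

```text
25.45 [ 0.4786 -0.0054  0.2857] 0.004 [-0.0798 -0.017 ] [ 0.23 -0.4  -0.34] Fy -0.35 Fx 0.30
T [ 0.007 -0.012  0.005] Ty -0.010
[(0.69, [0.5258, -0.0048, 0.1313], array([-0.03359028, -0.00748684]))]
[(0.65, [0.5251, -0.0057, 0.1331], array([-0.03410747, -0.00850297]))]
```

View pics/wrist37.png

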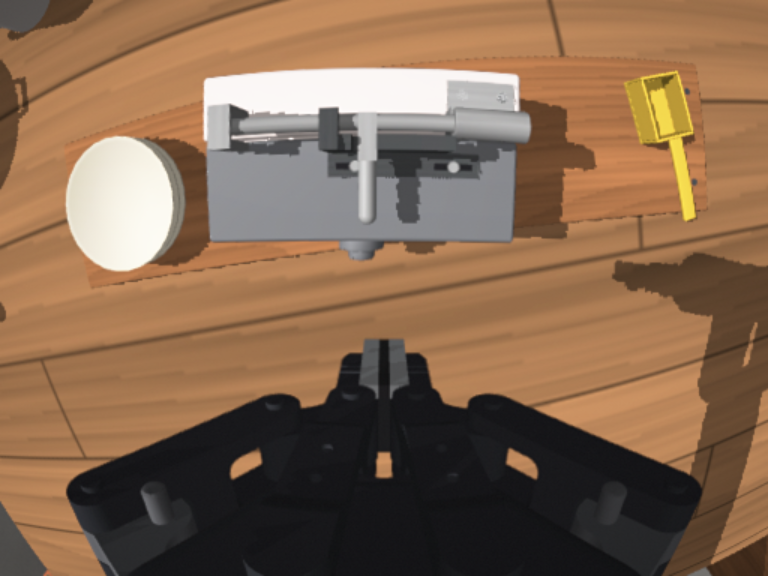

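View pics/scene37.png

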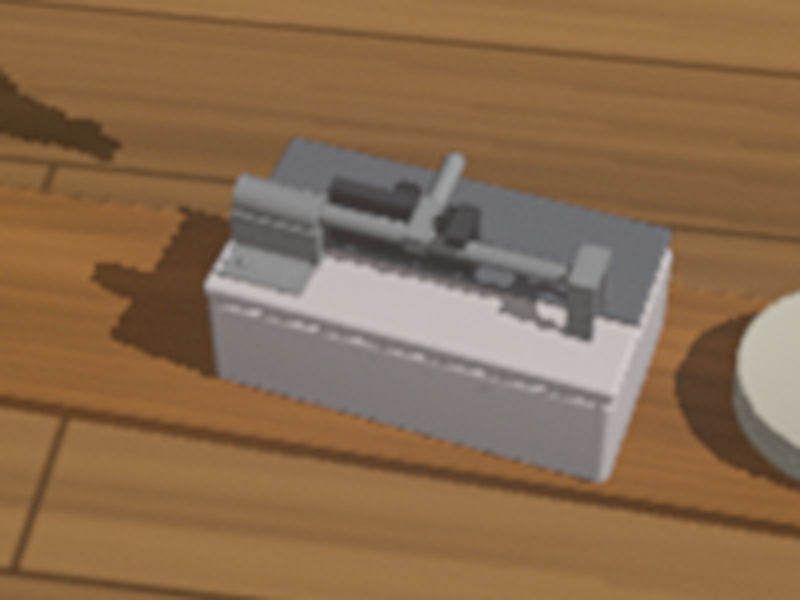

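```bash
python3 -c "
from plant import *
print(job_done())"
```

```text
the job is handed in; nothing more can be done
None
```

The bolt is slid across and latched, with its handle lying level in the notch, and I handed the job in at about 25.5 s. No verdict was reported back.

**What I did**
- I pinched the handle and slid the bolt until it met the end stop. The force rose from 4 N to about 6.7 N there.
- I backed off 10 mm to the notch and turned the handle in with the gripper to about 0.74 rad.
- I let go there, because the arm could not tilt much further. I then pushed the handle the rest of the way with closed fingers until it stopped, at about 7 N, and withdrew.

**Last checks**
- **Handle:** two cameras put the grip point at z ≈ 0.132 m, the bolt axis height, and about 54 mm out from the axis. That means level, about 1.57 rad.
- **Bolt:** it is at about 22–24 mm, against the 20 mm needed. The two cameras and the touch estimate agree only to 1–2 mm, so this margin is small.
- **Robot:** the contact force is back to about zero and the gripper is clear of everything.
- **Surroundings:** the saucers and scoop look untouched in the pictures, and I did not go near the release button.

**What went less smoothly**
- **Starting to turn:** with the tool upright, the grip twisted the handle and the wrist force reached about 9.6 N sideways. I then turned the tool along with the handle.
- **Radial correction:** I once overshot, reaching about 14 to 18 N at the wrist, and eased it off.
- **Force on the guide:** I could not measure this directly. Nothing suggested the handle was pressing on the guide at those moments.

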